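# Lock the tray bar with its ball-lock pin

## Task

Swing the bar of the tray jig fully shut into its clevis, then take the quick-release pin from the white block by squeezing its button in, slide it down through clevis and bar against its springy washer, and let go so that the button comes out and the balls lock under the clevis. The clevis is clamped anywhere along its rail, so feel for its hole gently; do not force the pin or the bar, and leave the cup, brush and scraper where they are.

Things in the scene. Friction and masses are not known exactly. Their poses are not given: they have to be found in the camera images.
- jig: Fixed low aluminium tray jig, base 330 x 340 x 8 mm, a black baking sheet with buns on its far part. Origin: table level, on the line of the shut bar, half way across; +y along the shut bar from hinge to clevis, +x to the baking sheet, z up. The bar's vertical hinge is at (0, -130) mm in this frame.
- bar (a joint): Angle of the flat steel bar (20 mm wide, z 53 to 65 mm) about its vertical hinge, rad: 0 = fully shut on its stop, along the jig's y; grows as it swings to the jig's -x side (anticlockwise from above), to 1.0. It stays where it is left (friction 0.25 N m).
- bar_knob (a point): Centre of the black upright knob on the bar (22 mm diameter, z 75 to 105 mm, centre z 90), 150 mm from the hinge; push or pinch it from above. Moves with the bar; +y along the bar away from the hinge.
- bar_slot (a point): Middle of the slot through the bar's end tongue (34 x 76 mm), 240 mm from the hinge, at z 59 mm. The slot is 18 mm across and 45 mm along the bar (+y), so it takes the pin wherever the clevis is clamped. Moves with the bar.
- clevis_start (a point): Point on the clevis's top face level (z 76 mm) at (0, 93) mm in the jig's frame, axes as the jig. The steel clevis head (44 x 70 mm from above, long side along y) is clamped firmly on a rail along the jig's y so that its hole is 4 to 30 mm from here towards +y, at jig x = 0; where is not reported: see it or feel for the hole.
- clevis_under (a point): Straight below clevis_start, level with the underside of the clevis's lower plate (z 42 mm). The clevis has two plates, z 42 to 50 and 68 to 76 mm, each with a vertical 16 mm hole, centred on the head; the bar's tongue swings in between them from jig -x. Below the lower plate it is free down to z 8 mm.
- pin: Loose steel ball-lock pin, about 0.13 kg, upright in the white block, any yaw. Origin: underside of its 32 mm flange (4 mm thick); z up. Shank 14 mm diameter down to z -60 mm, the last 2 mm tapering to 12 mm. Above the flange a black handle, 24 (x) x 26 (y) mm, z 4 to 46 mm, with the button on its +y side; grip it along y.
- pin_button (a joint): Travel of the button, m: 0 = out, 0.005 = fully pressed. It is 12 x 20 mm, on the handle's +y face, centre at pin z 27 mm, 5 mm proud. Squeezing the handle along the pin's y presses it flush (7 N to start, 10 N full) and draws both balls in; letting go pushes them out.
- pin_balls (a point): Middle between the two balls, at pin z -44.5 mm. Button out: they stick out 4 mm each side along the pin's x (22 mm over both, too wide for the hole); button fully pressed: just inside the shank. They lock when let go with this point at least 3.9 mm below the lower plate (pin origin under z 82.6 mm).
- pin_washer_face (a point): Underside of the 34 mm sprung washer below the flange, when not pressed (pin z -10 mm). It gives way up to 6 mm (3.4 N to start, 5.9 N at the end), then is a hard stop: pin origin 4 mm over the clevis top, z 80 mm. After locking it lifts the pin until the balls bear on the lower plate.
- pin_block: Fixed white plastic parking block, 75 x 75 x 75 mm, with a loose 26 mm bore that holds the pin (its washer rests on the top face, pin origin at z 85 mm). Origin: centre of underside.
- pan: Bystander: loose small steel measuring cup with a handle, 84 mm diameter, 60 mm high. Origin: centre of underside.
- brush: Bystander: loose pastry brush, 160 mm long, lying along its x. Origin: underside of the brush.
- scraper: Bystander: loose steel dough scraper with wooden handle, about 113 x 125 x 20 mm. Origin: centre of the underside.
Not all that is in view belongs to the job. What is shaped like the pin but purple is not meant.

How it is judged:
By the outcome, as a careful person would: the job done as asked, in the order asked, and still so for the second after the job is handed in, with the robot touching nothing.
It also fails if it takes over 72 s, if anything falls off the work surface, if the arm or the gripper's body presses on something with over 40 N, if the wrist force passes 120 N, or if a joint passes its speed limit or range.

## Robot

A 6-joint arm with a two-finger parallel gripper is mounted at the origin on the work surface. World frame = base frame: x ahead of the robot, y to its left, z up, the work surface at z = 0. Lengths are in mm, angles in rad, forces in N, time in s.
With the tool pointing down it reaches from about 350 to 875 mm from the base axis. Payload 4.2 kg.
Tool frame: the origin (TCP) lies between the finger pads; the fingertips stand 25 mm ahead of it and the grasp point (between the pads) lies 6 mm ahead of it; z points along the fingers, y is the line along which they close (so a half turn about z gives the same grasp; the last joint's range is limited). The gripper opens to 85 mm and grips with 20 to 120 N. Pads are 22 mm wide; open, the fingers measure 114 mm over their backs; the gripper's body (76 mm by 85 mm) begins 54 mm behind the grasp point. The pads swing forward as they close: fully open they stand 13 mm farther back than shut.
Start: joints at [1.409, 0.385, 0.008, 0, -1.194, -0.259], TCP at [255.273, 570.469, 222.112] pointing down, gripper open.
Joint ranges: [-3.14, 3.14], [-1.21, 2.06], [-1.07, 1.41], [-3.16, 2.05], [-2.99, -0.16], [-3.1, 3.1]. Speed limits (rad/s): [2.79, 2.79, 3.14, 3.14, 3.14, 3.14].

## Interface

Orientations are given as a unit quaternion [x, y, z, w].
In Python, from bench import arm gives the robot as it stands.
- The arm moves only by the shell command python3 -m pendant 'ROWS'. ROWS is JSON, a list of rows, each a list of 7 numbers: the shift along the tool's x, y, z in m, then the turn, a rotation vector about the tool's x, y, z in degrees, then the finger opening in m, from 0 to 0.0854. In form: [[x, y, z, wx, wy, wz, fingers], ...]. A call has 1 to 12 rows; each row shifts and turns the commanded pose from where the row before left it, along the tool's axes as they then stand; what a row does not reach is not made up. A row lasts 1/10 s, in which the tool goes at most 50 mm and 8.59 degrees, less where a joint would pass 70% of its speed; a pose out of reach is approached as far as the arm can. A call is refused whole if a number of a shift passes 0.05 or a number of a turn 8.59, either way. A call with a gripper value outside its range is refused whole. The fingers move at their own pace and stop on an object; the grip force is fixed at half the most. Time passes only in rows, so rows that do not move let the fingers close. It gives the time, the measured TCP pose, the force, the opening and the grip force at its end, in the units of the state.
- arm.read_state(): the state, without advancing time (a new reading comes with each control period).
- arm.get_image(name): name is "side" or "top" or "wrist"; returns a dict with "image" (480x640x3 uint8, red, green, blue), "fx", "fy", "cx", "cy" (pixels), "xyz" and "rotation" of the camera in the world. Camera axes: x right, y down, z forward; pixel columns grow to the right and rows downward; lengths in mm; the calibration is good to about 2 mm. A picture is of the moment at which its call begins. There is no depth.
- arm.job_done(): hands the job in; it is judged then, once.
The state is a dict: "clock": time; "joints": joint angles; "joint_vel": joint speeds; "joint_efforts": joint torques, N m; "position": TCP position; "ee_rot": TCP orientation; "contact_force": force on the tool from outside, world axes, zero at the start; "wrist_torque": the same for the moment, N m; "gripper_width": finger opening in mm; "grasp_force": force on a finger pad.
Only numpy, scipy, OpenCV 4.12 (cv2) and the standard library are available. Lean on these libraries where they do the work, as an engineer would, in place of code of your own. Each camera call takes 0.05 s, during which the arm holds its last target. There are 200 camera calls.

## Working session

There is one attempt and no reset: what is moved stays moved. The work goes in short steps, Python scripts to look and compute and a shell command to move; the robot and the scene stay as the last step left them, time stands still between calls to the robot, and variables do not carry over. Pictures are saved under pics/ and viewed, at most 10 in all, crops included, and the job is handed in when it is done.

```bash
mkdir -p pics && ls && python3 - <<'E'
from bench import arm
import cv2,json
for n in ("side","top","wrist"):
    d=arm.get_image(n); cv2.imwrite(f"pics/{n}0.png",d["image"][:,:,::-1])
    print(n,{k:(v.tolist() if hasattr(v,'tolist') else v) for k,v in d.items() if k!="image"})
s=arm.read_state();print(s)
E
```

```text
pics
side {'fx': 508.9989467079794, 'fy': 508.9989467079794, 'cx': 324.8516613672412, 'cy': 241.5552966762095, 'xyz': [319.3047678346589, 964.8064456871404, 719.0154464048027], 'rotation': [-0.08842873831438806, 0.8702267294486967, -0.48288884975159607, 0.041281428981211454]}
top {'fx': 506.24472776008014, 'fy': 506.24472776008014, 'cx': 313.14404710884855, 'cy': 245.38800681598377, 'xyz': [245.80182060016614, 27.346237118989304, 1297.53320685654], 'rotation': [-0.6968568907193914, 0.7097093410063133, -0.07211769143746505, 0.07417657128108009]}
wrist {'fx': 367.32705134487026, 'fy': 367.32705134487026, 'cx': 322.5618225874307, 'cy': 240.9893144181186, 'xyz': [316.4741029920499, 542.5968303145175, 372.4647728066541], 'rotation': [-0.5388141758342502, 0.8318077911450957, 0.11129979824132002, -0.07339916499399725]}
{'clock': 0.15, 'joints': array([ 1.40858501e+00,  3.85378188e-01,  6.93980486e-03, -3.71728479e-04,
       -1.19403287e+00, -2.58593484e-01]), 'joint_vel': array([ 0.00064612, -0.00072166,  0.00373072,  0.00078936,  0.00140713,
        0.00127277]), 'joint_efforts': array([ 1.70215171e-04, -3.92678618e+01,  1.88582808e+01,  4.18863550e+00,
       -3.42612562e-03, -6.19368492e-06]), 'position': array([255.10692134, 570.05329588, 221.27105198]), 'ee_rot': array([ 9.77932279e-01, -2.08920383e-01, -1.32227299e-04,  8.44812145e-04]), 'contact_force': array([-0.6207476 ,  0.89796042, -0.00465831]), 'wrist_torque': array([ 0.05632518, -0.03787274,  0.0112179 ]), 'grasp_force': 0.0, 'gripper_width': 85.25286376875692}
```

View pics/top0.png

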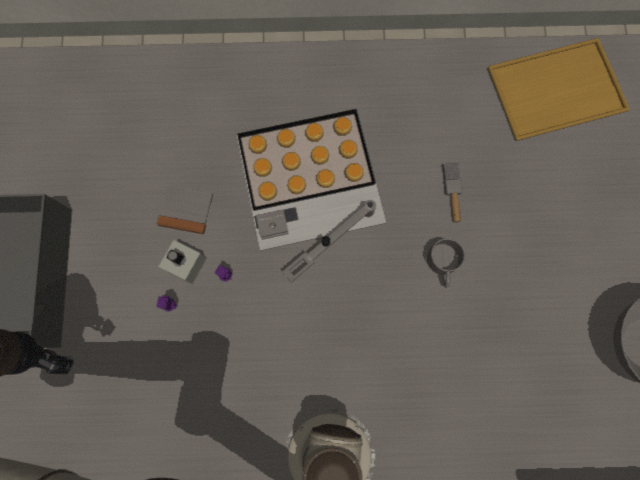

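View pics/side0.png

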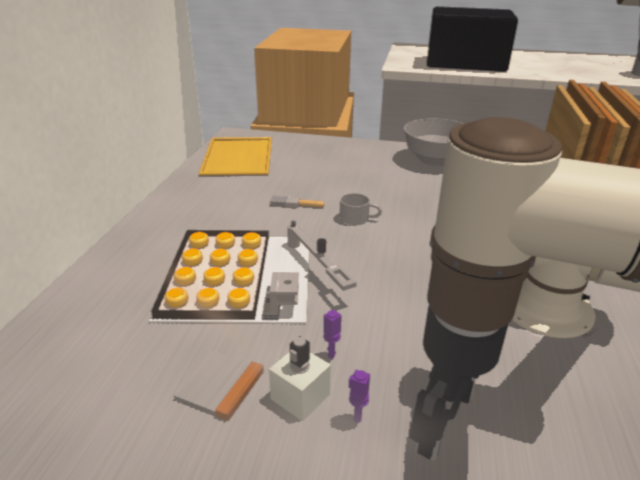

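The top view shows the jig with its hinge at about (369,208), knob (326,240), slot (298,265) and clevis (272,225). The pin stands in the white block at (178,257), with the scraper just above it at (185,222). The side view shows the same layout, with the purple decoys next to the block.

```bash
cat > h.py <<'E'
import numpy as np,cv2
from scipy.spatial.transform import Rotation as R
from bench import arm
def ray(d,u,v,z):
    r=R.from_quat(d["rotation"]).apply([(u-d["cx"])/d["fx"],(v-d["cy"])/d["fy"],1.]);o=np.array(d["xyz"])
    return o+r*(z-o[2])/r[2]
def proj(d,p):
    q=R.from_quat(d["rotation"]).inv().apply(np.array(p,float)-d["xyz"]); return d["fx"]*q[0]/q[2]+d["cx"],d["fy"]*q[1]/q[2]+d["cy"]
E
python3 - <<'E'
import cv2
from h import *
im=cv2.imread("pics/top0.png")
cv2.imwrite("pics/c1.png",cv2.resize(im[190:320,150:395],None,fx=3.2,fy=3.2,interpolation=cv2.INTER_CUBIC))
d=arm.get_image("top")
for n,u,v,z in(("hinge",369,208,65),("knob",326,240,105),("slot",298,265,65),("clev",272,225,76),("pin",176,256,131)):print(n,ray(d,u,v,z).round(1))
E
```

```text
hinge [ 598.8 -114.1   65. ]
knob [509.3  -2.7 105. ]
slot [456.3  66.9  65. ]
clev [556.4 130.   76. ]
pin [471.7 350.9 131. ]
```

View pics/c1.png

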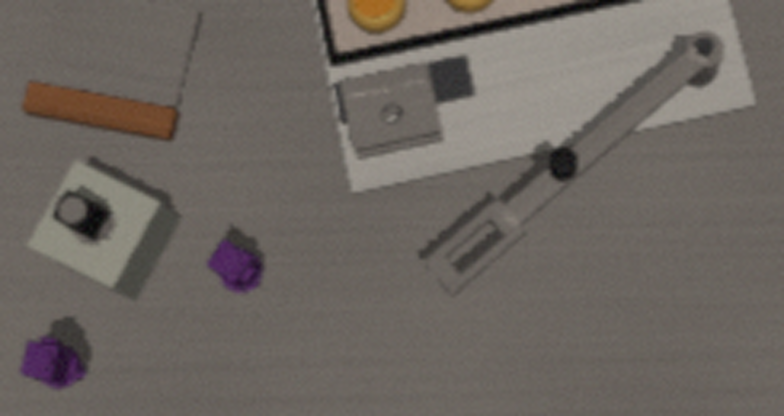

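View pics/wrist0.png

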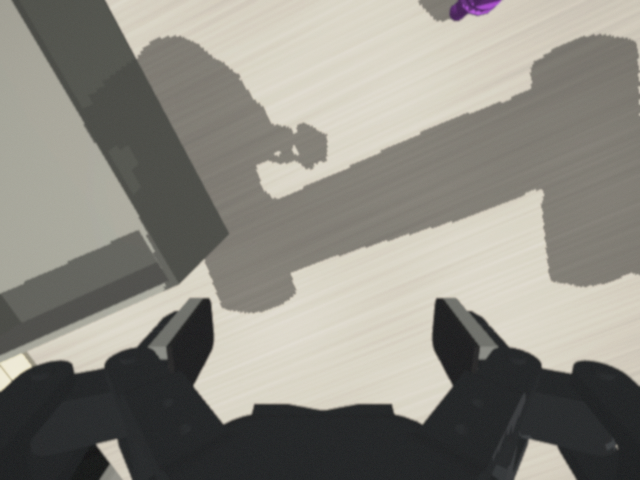

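The crop gives these pixels in the full top image: clevis hole (272,225), hinge (370,204), slot (299,267), knob (326,240), pin top (172.5,255). The wrist view shows only empty table. Next I move over the jig for a closer wrist view.

```bash
python3 -m pendant '[[0.0345,0.0314,-0.003,0,0,-3.3,0.04],[0.0363,0.0293,-0.003,0,0,-3.3,0.04],[0.038,0.0271,-0.003,0,0,-3.3,0.04],[0.0394,0.0249,-0.003,0,0,-3.3,0.04],[0.0408,0.0226,-0.003,0,0,-3.3,0.04],[0.042,0.0202,-0.003,0,0,-3.3,0.04],[0.0431,0.0178,-0.003,0,0,-3.3,0.04],[0.044,0.0153,-0.003,0,0,-3.3,0.04],[0.0448,0.0127,-0.003,0,0,-3.3,0.04],[0.0454,0.0101,-0.003,0,0,-3.3,0.04],[0.046,0.0075,-0.003,0,0,-3.4,0.04],[0,0,0,0,0,0,0.0]]' && python3 - <<'E'
from h import *
d=arm.get_image("wrist");cv2.imwrite("pics/w1.png",d["image"][:,:,::-1])
print(d["xyz"],R.from_quat(d["rotation"]).as_matrix().round(3))
s=arm.read_state();print(s["position"],R.from_quat(s["ee_rot"]).as_matrix().round(3),s["joints"])
E
```

```text
clock: 1.4
position: [660.1, 305.6, 250.7]
ee_rot: [0.994, 0.105, -0.001, 0.001]
contact_force: [-1.9, -0.3, -1.4]
gripper_width: 26.7
grasp_force: 0.0
[726.15480569 319.67702485 401.81034495] [[ 0.209 -0.942 -0.261]
 [-0.978 -0.201 -0.058]
 [ 0.002  0.268 -0.964]]
[657.65602889 305.94279861 251.39517997] [[ 0.978  0.21  -0.004]
 [ 0.21  -0.978 -0.002]
 [-0.004  0.001 -1.   ]] [ 6.57345526e-01  5.50416921e-01  3.50661571e-01 -4.98325393e-04
 -1.37532719e+00  1.12466106e+00]
```

View pics/w1.png

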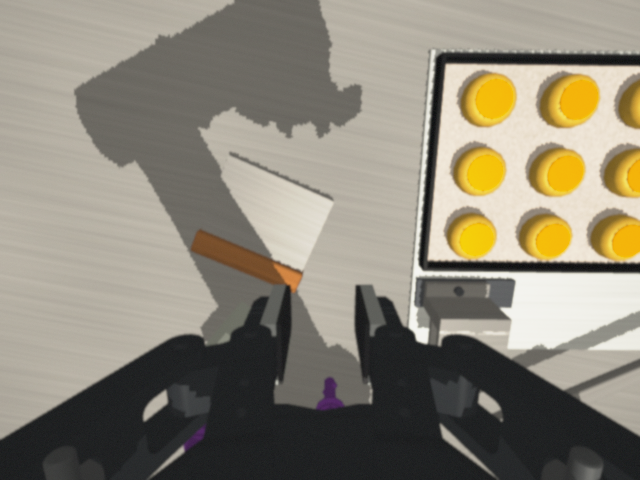

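The tilted wrist view shows the clevis side at (465,310) and the scraper at (245,260), but the gripper hides the lower half. I'll move back so that the jig's work area falls in the upper half.

```bash
python3 -m pendant '[[-0.0364,0.0245,0,0,0,0,0],[-0.0364,0.0245,0,0,0,0,0],[-0.0364,0.0245,0,0,0,0,0],[-0.0364,0.0245,0,0,0,0,0],[-0.0364,0.0245,0,0,0,0,0],[-0.0364,0.0245,0,0,0,0,0],[-0.0364,0.0245,0,0,0,0,0],[0,0,0,0,0,0,0],[0,0,0,0,0,0,0]]' && python3 - <<'E'
from h import *
d=arm.get_image("wrist");cv2.imwrite("pics/w2.png",d["image"][:,:,::-1])
s=arm.read_state();print(s["position"],s["joints"],s["contact_force"])
E
```

```text
clock: 2.35
position: [442.2, 84.8, 256.2]
ee_rot: [0.994, 0.107, 0.001, -0.001]
contact_force: [0.0, 0.7, -0.7]
gripper_width: 0.5
grasp_force: 0.0
[443.01068313  85.39150634 255.88242292] [ 5.52561998e-01  5.61723303e-02 -3.37635121e-01  1.38127516e-04
 -1.17482001e+00  1.23318685e+00] [1.21671569 0.20577465 0.70793947]
```

View pics/w2.png

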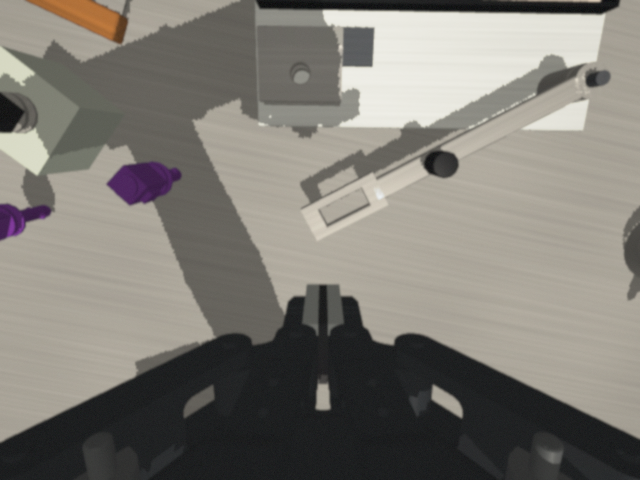

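The wrist view is clear: clevis hole (301,73), knob top (442,163), slot centre (344,205), hinge about (588,80), base corners (258,123) and (585,130). Pin handle is at the left edge.

```bash
python3 - <<'E'
from h import *
from scipy.optimize import least_squares
d=arm.get_image("wrist");t=arm.get_image("top")
obs=[(d,'hole',301,73,1),(d,'knob',442,163,1),(d,'slot',344,205,1),(d,'hinge',588,80,.4),(d,'cl',258,123,.5),(d,'cr',585,130,.5),
(t,'hole',272.2,225,1),(t,'knob',325.9,240.3,1),(t,'slot',298.8,266.9,1),(t,'cl',260.3,249.4,.6),(t,'cr',385.3,222.2,.6)]
def pts(p):
    X,Y,a,b,c,e=p; L=lambda x,y,z:np.array([X+x*np.cos(a)-y*np.sin(a),Y+x*np.sin(a)+y*np.cos(a),z])
    bar=lambda r,z:L(-r*np.sin(b),-130+r*np.cos(b),z)
    return dict(hole=L(0,93+c,76),knob=bar(150,105),slot=bar(240,65),hinge=bar(0,66),cl=L(e,165,8),cr=L(e,-165,8))
def f(p):
    P=pts(p); return np.concatenate([w*(np.array(proj(q,P[n]))-[u,v])*(np.array(q["xyz"])[2]-70)/q["fx"] for q,n,u,v,w in obs])
for sel in (obs,obs[:6]):
    full=obs;obs=sel
    r=least_squares(f,[570,20,.2,.6,15,-60]); print(r.x.round(4),r.fun.reshape(-1,2).round(1).tolist())
    P=pts(r.x);print({k:v.round(1).tolist() for k,v in P.items()})
    obs=full
for u,v,z in((172.5,255,131),):print(ray(t,u,v,z))
im=t["image"][:,:,::-1]
a=cv2.resize(im[235:285,150:210],None,fx=6,fy=6,interpolation=cv2.INTER_CUBIC)
sd=arm.get_image("side")["image"][:,:,::-1]
b=cv2.resize(sd[320:420,255:345],None,fx=4,fy=4,interpolation=cv2.INTER_CUBIC)
o=np.zeros((400,760,3),np.uint8);o[:300,:360]=a;o[:,380:740]=b;cv2.imwrite("pics/c2.png",o)
E
```

```text
[ 5.814123e+02  1.091720e+01  2.016000e-01  4.970000e-01  2.746250e+01
 -3.898170e+01] [[-0.7, 0.5], [3.0, 2.1], [-0.8, 2.6], [1.5, -0.1], [1.5, 1.0], [-3.0, -0.1], [0.6, -0.8], [-0.9, -2.4], [-2.3, -1.5], [0.8, -0.7], [-1.9, -0.3]]
{'hole': [557.3, 128.9, 76.0], 'knob': [511.0, -1.6, 105.0], 'slot': [453.1, 67.3, 65.0], 'hinge': [607.4, -116.5, 66.0], 'cl': [510.2, 164.8, 8.0], 'cr': [576.3, -158.5, 8.0]}
[ 5.817886e+02  1.144540e+01  2.018000e-01  4.880000e-01  2.641900e+01
 -3.783330e+01] [[0.0, -0.1], [2.0, 0.2], [-2.1, 0.3], [1.4, -0.3], [1.3, 0.3], [-3.0, -0.9]]
{'hole': [557.9, 128.4, 76.0], 'knob': [512.4, -0.2, 105.0], 'slot': [455.1, 69.2, 65.0], 'hinge': [607.8, -115.9, 66.0], 'cl': [511.7, 165.5, 8.0], 'cr': [577.8, -157.8, 8.0]}
[474.26443846 359.21553106 131.        ]
```

View pics/c2.png

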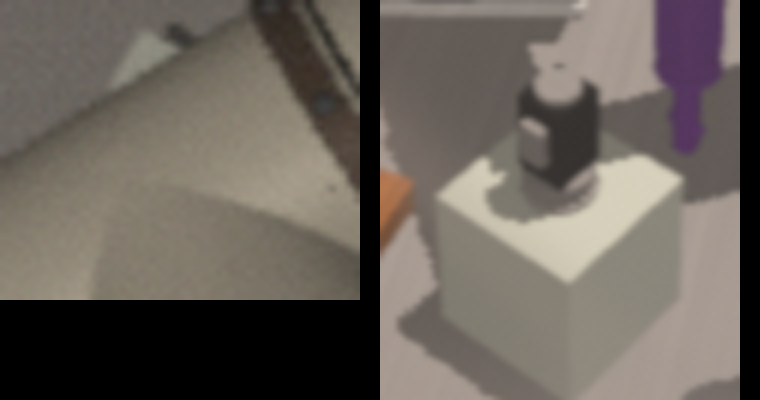

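```bash
python3 -m pendant '[[0,0.024,0.0365,0,0,0.7,0],[0,0.024,0.0365,0,0,0,0],[0,0.024,0.0365,0,0,0,0],[0,0.024,0.0365,0,0,0,0],[0,0,0,0,0,0,0],[0.007,0,0,0,0,0,0],[0.007,0,0,0,0,0,0],[0.007,0,0,0,0,0,0],[0.007,0,0,0,0,0,0],[0.007,-0.002,0,0,0,0,0],[0.007,-0.002,0,0,0,0,0],[0.007,-0.002,0,0,0,0,0]]' && python3 -m pendant '[[0.007,-0.002,0,0,0,0,0],[0.007,-0.002,0,0,0,0,0],[0.007,-0.0015,0,0,0,0,0],[0.005,-0.001,0,0,0,0,0],[0.004,-0.001,0,0,0,0,0]]'
```

```text
clock: 3.75
position: [510.3, 7.4, 109.3]
ee_rot: [0.995, 0.101, 0.0, -0.0]
contact_force: [-0.4, -0.2, -0.5]
gripper_width: -0.4
grasp_force: 0.0
clock: 4.25
position: [538.0, 20.4, 109.0]
ee_rot: [0.995, 0.101, -0.0, 0.0]
contact_force: [-0.1, 0.2, -0.2]
gripper_width: -0.1
grasp_force: 0.0
```

```bash
python3 -m pendant '[[0.004,0,0,0,0,0,0],[0.004,0,0,0,0,0,0],[0.003,0,0,0,0,0,0],[0.002,0,0,0,0,0,0],[0.002,0,0,0,0,0,0],[0,0,0,0,0,0,0]]' && python3 -m pendant '[[0.001,0,0,0,0,0,0],[0.001,0,0,0,0,0,0],[0,0,0,0,0,0,0]]'&& python3 - <<'E'
from h import *
s=arm.read_state();print(s["contact_force"],s["wrist_torque"])
d=arm.get_image("side");cv2.imwrite("pics/s2.png",d["image"][:,:,::-1])
X,Y,a=581.6,11.2,.2017
def L(x,y,z):return [X+x*np.cos(a)-y*np.sin(a),Y+x*np.sin(a)+y*np.cos(a),z]
for b in(0,.1,.2,.4,.49):
  for r,z in((150,90),(240,65)):
    u,v=proj(d,L(-r*np.sin(b),-130+r*np.cos(b),z));print(b,r,round(u,1),round(v,1),d["image"][int(v+.5),int(u+.5)],end=' ')
  print()
E
```

```text
clock: 4.85
position: [552.5, 23.3, 109.1]
ee_rot: [0.995, 0.101, 0.0, 0.0]
contact_force: [-1.4, -0.1, -0.6]
gripper_width: 0.0
grasp_force: 0.0
clock: 5.15
position: [554.3, 23.7, 109.1]
ee_rot: [0.995, 0.101, 0.0, 0.0]
contact_force: [-0.1, 0.6, 0.4]
gripper_width: 0.1
grasp_force: 0.0
[-0.12916334  0.64948381  0.41586717] [ 0.02759586 -0.00741802 -0.01638359]
0 150 289.1 250.4 [134 127 120] 0 240 287.2 283.1 [117 108 102] 
0.1 150 295.7 250.2 [159 151 144] 0.1 240 298.4 282.8 [189 176 167] 
0.2 150 302.3 249.8 [223 215 206] 0.2 240 309.5 281.9 [157 146 138] 
0.4 150 315.0 247.8 [160 147 139] 0.4 240 330.7 278.2 [127 118 111] 
0.49 150 320.3 246.4 [59 55 53] 0.49 240 339.5 275.7 [169 156 147]
```

```bash
python3 - <<'E'
import cv2
im=cv2.imread("pics/s2.png");cv2.imwrite("pics/c3.png",cv2.resize(im[190:320,240:420],None,fx=4,fy=4,interpolation=cv2.INTER_CUBIC))
E
```

```text
(no output)
```

View pics/c3.png

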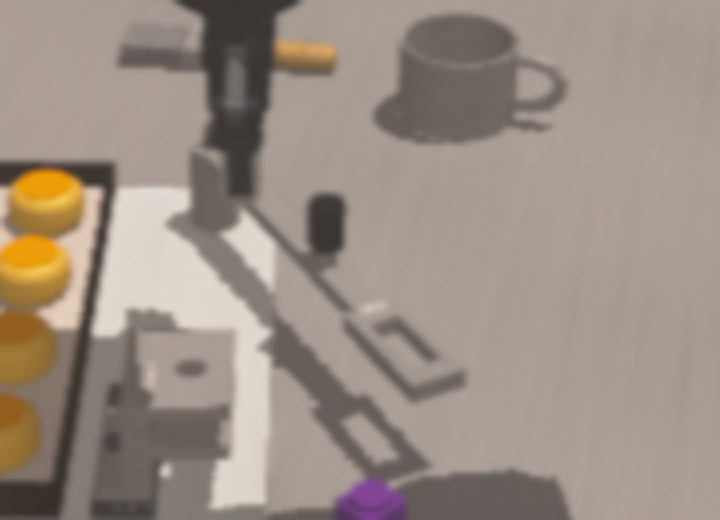

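The side crop shows the bar has not moved: the knob is still at (321,246). The gripper tip shows at (300,237). It passed the knob by, so I'll check tip height and offset numerically.

```bash
python3 - <<'E'
from h import *
d=arm.get_image("side")
for z in (84,95,105,115,125):print(z,proj(d,[554.3,23.7,z]))
for z in(84,95,105,115):print(z,ray(d,300,238.5,z))
s=arm.read_state();print(s["position"],s["joints"])
E
```

```text
84 (np.float64(299.8955358703494), np.float64(252.12588891343412))
95 (np.float64(299.83505529621664), np.float64(248.0588147587722))
105 (np.float64(299.7795390144684), np.float64(244.32556920185485))
115 (np.float64(299.7235068931864), np.float64(240.55763552125697))
125 (np.float64(299.66695170928944), np.float64(236.7545279939611))
84 [567.88761429 -33.71920045  84.        ]
95 [563.58155949 -16.42232654  95.        ]
105 [559.66696422  -0.69789571 105.        ]
115 [555.75236894  15.02653512 115.        ]
[554.19195952  23.66579714 109.11702742] [ 3.34909475e-01  3.75598135e-01 -3.19370441e-01  1.24005954e-05
 -8.75882739e-01  1.43818642e+00]
```

```bash
python3 -m pendant '[[-0.016,0.005,0,0,0,0,0],[-0.016,0.005,0,0,0,0,0],[-0.015,0.0055,0,0,0,0,0],[0,0,0.002,0,0,0,0],[0,0,0.002,0,0,0,0],[0,0,0.001,0,0,0,0],[0,0,0,0,0,0,0]]' && python3 -m pendant '[[0,0,0.002,0,0,0,0],[0,0,0.002,0,0,0,0],[0,0,0,0,0,0,0]]'
```

```text
clock: 5.95
position: [511.8, -0.6, 103.8]
ee_rot: [0.995, 0.101, -0.0, 0.0]
contact_force: [0.8, 0.3, 0.4]
gripper_width: -0.4
grasp_force: 0.0
clock: 6.25
position: [511.1, -0.9, 99.7]
ee_rot: [0.995, 0.101, -0.0, 0.0]
contact_force: [-0.1, 0.6, -0.5]
gripper_width: 0.1
grasp_force: 0.0
```

```bash
python3 -m pendant '[[0,0,0.0015,0,0,0,0],[0,0,0.0015,0,0,0,0],[0,0,0,0,0,0,0]]'; python3 -m pendant '[[0,0,0.0015,0,0,0,0],[0,0,0.0015,0,0,0,0],[0,0,0,0,0,0,0]]'; python3 - <<'E'
from h import *
d=arm.get_image("side");cv2.imwrite("pics/s3.png",d["image"][:,:,::-1])
g=cv2.cvtColor(d["image"],cv2.COLOR_RGB2GRAY)
print(g[215:262:2,308:334:2])
E
```

```text
clock: 6.55
position: [511.1, -1.0, 96.9]
ee_rot: [0.995, 0.101, -0.0, 0.0]
contact_force: [0.4, 0.3, -0.2]
gripper_width: -0.1
grasp_force: 0.0
clock: 6.85
position: [511.9, -0.6, 95.8]
ee_rot: [0.995, 0.101, 0.001, 0.0]
contact_force: [-3.0, 1.9, 9.1]
gripper_width: 0.1
grasp_force: 4.8
[[161 160 153  79  58  69 110 110  71  57  88 154 158]
 [160 160 152  80  69  86 121 122  88  69  89 154 155]
 [160 161 155 101  64  69  87  88  69  63 108 156 152]
 [161 161 160 138  67  58  68  68  58  83 150 159 158]
 [161 161 161 146  74  56  61  62  57  87 154 159 159]
 [161 160 160 138  67  55  55  56  54  83 155 158 159]
 [160 160 159 139  69  59  58  57  55  85 153 158 158]
 [159 159 159 150  89  60  56  56  70 115 154 158 158]
 [159 160 158 154 124  73  56  57  96 142 156 157 157]
 [159 159 157 155 126  73  57  59  98 144 157 158 157]
 [157 158 157 156 126  73  58  59 100 145 157 158 157]
 [159 156 158 156 125  73  60  60 100 145 158 158 157]
 [159 155 157 156 126  73  59  60 100 146 159 158 157]
 [157 159 156 156 127  96  93  93  98 136 159 158 157]
 [115 142 158 156 116  60  58  58  58 130 159 158 158]
 [ 97 108 142 157 116  56  54  54  56 130 159 159 159]
 [ 97  96 128 153 118  57  54  54  59 132 160 160 159]
 [137  97  97 130 116  57  54  54  59 133 160 160 160]
 [191 117  96 131 128  63  54  55  73 142 162 161 160]
 [194 153 112 112 112  85  74  76 128 160 161 161 160]
 [192 163 150 106  96  95  99 100 137 160 162 162 162]
 [191 162 160 141 102  97 115 142 153 159 161 161 163]
 [188 161 162 162 141 101 124 155 157 158 158 160 164]
 [178 160 162 162 159 135 102 127 155 158 158 159 162]]
```

Contact is on the knob top (z 105) with the TCP reading about 96. So the shut fingertips really sit about 9 mm *above* the reported TCP, and I'll work with that offset.

```bash
python3 -m pendant '[[0,0,-0.006,0,0,0,0],[-0.015,0,0,0,0,0,0],[-0.015,0,0,0,0,0,0],[-0.014,0,0,0,0,0,0],[0,0,0.012,0,0,0,0],[0,0,0.012,0,0,0,0],[0.01,0,0,0,0,0,0],[0.008,0,0,0,0,0,0],[0.006,-0.001,0,0,0,0,0],[0.006,-0.001,0,0,0,0,0],[0.006,-0.002,0,0,0,0,0],[0.006,-0.002,0,0,0,0,0]]'; python3 -m pendant '[[0.006,-0.002,0,0,0,0,0],[0.006,-0.002,0,0,0,0,0],[0.006,-0.002,0,0,0,0,0],[0.006,-0.0015,0,0,0,0,0],[0.006,-0.001,0,0,0,0,0],[0.005,-0.001,0,0,0,0,0],[0.005,0,0,0,0,0,0]]'
```

```text
clock: 8.1
position: [508.0, 4.8, 76.0]
ee_rot: [0.995, 0.101, -0.001, -0.0]
contact_force: [-3.9, 1.8, 0.4]
gripper_width: 0.1
grasp_force: 1.6
clock: 8.8
position: [546.1, 22.0, 76.2]
ee_rot: [0.995, 0.101, 0.0, -0.0]
contact_force: [-2.8, 0.3, 0.4]
gripper_width: 0.1
grasp_force: 1.1
```

```bash
python3 -m pendant '[[0.003,0,0,0,0,0,0],[0.003,0,0,0,0,0,0],[0.001,0,0,0,0,0,0],[0,0,0,0,0,0,0]]'; python3 -m pendant '[[0.001,0,0,0,0,0,0],[0.001,0,0,0,0,0,0],[0,0,0,0,0,0,0]]';python3 -m pendant '[[0.001,0,0,0,0,0,0],[0.001,0,0,0,0,0,0],[0,0,0,0,0,0,0]]'
```

```text
clock: 9.2
position: [552.9, 23.3, 76.3]
ee_rot: [0.995, 0.101, 0.001, 0.0]
contact_force: [-0.4, 0.2, -0.3]
gripper_width: -0.1
grasp_force: 0.3
clock: 9.5
position: [554.4, 23.7, 76.2]
ee_rot: [0.995, 0.101, 0.0, 0.0]
contact_force: [-1.3, 0.8, 0.3]
gripper_width: 0.2
grasp_force: 0.7
clock: 9.8
position: [555.8, 24.0, 76.1]
ee_rot: [0.995, 0.101, -0.001, 0.0]
contact_force: [-3.9, 0.6, 1.7]
gripper_width: -0.3
grasp_force: 1.6
```

```bash
python3 -m pendant '[[0.001,0,0,0,0,0,0],[0.0005,0,0,0,0,0,0],[0,0,0,0,0,0,0]]'; python3 -m pendant '[[0.001,0,0,0,0,0,0],[0.0005,0,0,0,0,0,0],[0,0,0,0,0,0,0]]'; python3 -m pendant '[[0.001,0,0,0,0,0,0],[0.0005,0,0,0,0,0,0],[0,0,0,0,0,0,0]]'
```

```text
clock: 10.1
position: [555.8, 23.9, 75.9]
ee_rot: [0.995, 0.101, -0.002, 0.0]
contact_force: [-6.7, -0.1, 4.7]
gripper_width: -0.0
grasp_force: 3.2
clock: 10.4
position: [555.8, 23.8, 75.7]
ee_rot: [0.995, 0.101, -0.004, 0.0]
contact_force: [-9.1, -0.4, 5.7]
gripper_width: -0.0
grasp_force: 4.6
clock: 10.7
position: [555.8, 23.8, 75.7]
ee_rot: [0.995, 0.101, -0.005, 0.001]
contact_force: [-12.6, 0.8, 9.2]
gripper_width: -0.3
grasp_force: 6.1
```

The bar stalled at jig x ≈ −22.7, exactly the shut contact position, and force then rose gently to about 13 N. It is shut. Now retreat and look at the pin.

```bash
python3 -m pendant '[[-0.014,0,0,0,0,0,0],[0,0,-0.045,0,0,0,0],[0,0,-0.045,0,0,0,0],[-0.0085,-0.043,-0.022,0,0,0,0.08],[-0.0085,-0.043,-0.022,0,0,0,0.08],[-0.0085,-0.043,-0.022,0,0,0,0.08],[-0.0085,-0.043,-0.022,0,0,0,0.08],[-0.0085,-0.043,0,0,0,0,0.08],[-0.0085,-0.043,0,0,0,0,0.08],[-0.0085,-0.043,0,0,0,0,0.08],[-0.0085,-0.04,0,0,0,0,0.08],[0,0,0,0,0,0,0.08]]' && python3 -m pendant '[[0,0,0,0,0,0,0.08]]' && python3 - <<'E'
from h import *
d=arm.get_image("wrist");cv2.imwrite("pics/w3.png",d["image"][:,:,::-1])
t=arm.get_image("top")
print(proj(d,[473,355,131]))
u,v=map(int,proj(d,[473,355,131]))
u0=max(0,u-95);v0=max(0,v-75)
a=cv2.resize(d["image"][v0:v0+150,u0:u0+190,::-1],None,fx=4,fy=4,interpolation=cv2.INTER_CUBIC);print(u0,v0,a.shape)
cv2.imwrite("pics/c4.png",a)
# top camera: check bar shut
X,Y,an=581.6,11.2,.2017
def L(x,y,z):return [X+x*np.cos(an)-y*np.sin(an),Y+x*np.sin(an)+y*np.cos(an),z]
print(proj(t,L(0,20,105)))
g=cv2.cvtColor(t["image"],cv2.COLOR_RGB2GRAY).astype(float);u,v=map(int,proj(t,L(0,20,105)))
m=g[v-10:v+11,u-10:u+11]<50;yy,xx=np.nonzero(m);print(m.sum(),xx.mean()+u-10,yy.mean()+v-10)
E
```

```text
clock: 11.9
position: [411.1, 347.1, 254.2]
ee_rot: [0.995, 0.104, 0.001, -0.001]
contact_force: [1.0, -0.0, 0.0]
gripper_width: 79.9
grasp_force: 0.0
clock: 12.0
position: [411.9, 343.9, 254.2]
ee_rot: [0.995, 0.102, 0.001, -0.0]
contact_force: [0.1, -0.2, -0.0]
gripper_width: 80.3
grasp_force: 0.0
(np.float64(324.1324503137849), np.float64(147.534269863551))
229 72 (600, 760, 3)
(np.float64(311.6481733608541), np.float64(212.92499816285755))
63 311.74603174603175 215.03174603174602
```

View pics/c4.png

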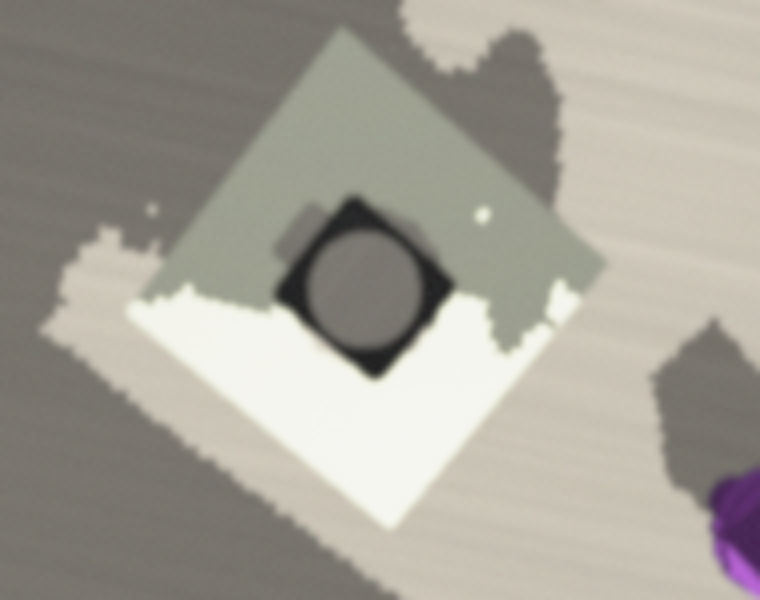

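The crop shows the handle's corners at (275,290), (352,193), (458,285) and (378,380), with the silver button on the upper-left face. In the full image the handle centre is at about (320.5,143.8). The knob in the top view (312,215) also agrees with the bar being shut.

```bash
python3 - <<'E'
from h import *
d=arm.get_image("wrist")
C=[ray(d,229+x/4,72+y/4,131) for x,y in((275,290),(352,193),(458,285),(378,380))]
l,t,r,b=C; print([c.round(1).tolist() for c in C])
c=sum(C)/4; print("centre",c, [np.linalg.norm(x) for x in(l-t,t-r,r-b,b-l)])
y=((l+t)-(r+b))[:2]; x=((t+r)-(l+b))[:2]
ay=np.degrees(np.arctan2(y[1],y[0]));ax=np.degrees(np.arctan2(x[1],x[0]));print("y dir",ay,"x dir",ax)
s=arm.read_state();M=R.from_quat(s["ee_rot"]).as_matrix();print(s["position"],np.degrees(np.arctan2(M[1,0],M[0,0])),s["joints"][5])
q=ray(d,229+366/4,72+287/4,131);print(q)
hole=np.array([557.5,128.7]);e=M.T@(np.r_[c[:2],0]-np.r_[s["position"][:2],0]);print("tool delta",e)
E
```

```text
[[471.7, 372.4, 131.0], [490.8, 362.0, 131.0], [479.1, 340.2, 131.0], [459.7, 350.9, 131.0]]
centre [475.32820353 356.37445154 131.        ] [np.float64(21.766967725212233), np.float64(24.77808467775935), np.float64(22.196926951624373), np.float64(24.548653076982326)]
y dir 61.43168854786943 x dir -28.717423695384895
[412.36035389 341.96181689 254.22384812] 11.52136469849504 0.7764053859945822
[475.46411079 356.37183516 131.        ]
tool delta [ 6.45777356e+01 -1.54543235e+00  4.27141533e-02]
```

```bash
python3 -m pendant '[[0.032,-0.0008,0.015,0,0,0,0.065],[0.0326,-0.0008,0.015,0,0,0,0.065],[0,0,0.02,0,0,8.02,0.065],[0,0,0.02,0,0,8.02,0.065],[0,0,0.02,0,0,8.02,0.065],[0,0,0.02,0,0,8.02,0.065],[0,0,0.02,0,0,8.02,0.065],[0,0,0,0,0,0,0.065],[0,0,0,0,0,0,0.065]]'; python3 - <<'E'
from h import *
s=arm.read_state();M=R.from_quat(s["ee_rot"]).as_matrix();print(s["position"],np.degrees(np.arctan2(M[1,0],M[0,0])),s["contact_force"])
print(M.T@(np.array([475.4,356.4,82])-s["position"]))
E
```

```text
clock: 13.05
position: [475.6, 356.5, 124.6]
ee_rot: [0.969, -0.245, 0.0, -0.0]
contact_force: [0.5, -0.2, 1.8]
gripper_width: 64.6
grasp_force: 0.0
[475.58297917 356.47393764 124.58594783] -28.403156567583476 [ 0.54529647 -0.15150824  1.81152664]
[-0.15308246  0.16251381 42.5858199 ]
```

```bash
python3 -m pendant '[[0,0,0.014,0,0,0,0.06],[0,0,0.014,0,0,0,0.06],[0,0,0.0135,0,0,0,0.06],[0,0,0,0,0,0,0.06]]' && python3 -m pendant '[[0,0,0,0,0,0,0.035],[0,0,0,0,0,0,0.028],[0,0,0,0,0,0,0.02],[0,0,0,0,0,0,0.015],[0,0,0,0,0,0,0.015],[0,0,0,0,0,0,0.015]]'
```

```text
clock: 13.45
position: [474.4, 356.4, 81.7]
ee_rot: [0.969, -0.246, -0.001, 0.001]
contact_force: [0.0, -0.3, -0.3]
gripper_width: 60.2
grasp_force: 0.0
clock: 14.05
position: [475.2, 357.4, 83.2]
ee_rot: [0.969, -0.246, 0.0, -0.001]
contact_force: [1.2, -1.2, 3.2]
gripper_width: 25.6
grasp_force: 63.3
```

The width stopped at 25.6 mm, so the button is flush. Now lift and carry it over the clevis.

```bash
python3 -m pendant '[[0,0,-0.015,0,0,0,0.015],[0,0,-0.03,0,0,0,0.015],[0,0,-0.03,0,0,0,0.015],[0,0,-0.015,0,0,0,0.015],[0.0302,0.027,0,0,0,0,0.015],[0.0302,0.027,0,0,0,0,0.015],[0.0302,0.027,0,0,0,0,0.015],[0.0302,0.027,0,0,0,0,0.015],[0.0302,0.027,0,0,0,0,0.015],[0.0302,0.027,0,0,0,0,0.015],[0,0,0.012,0,0,0,0.015],[0,0,0.012,0,0,0,0.015]]' && python3 -m pendant '[[0,0,0,0,0,0,0.015],[0,0,0,0,0,0,0.015]]' && python3 - <<'E'
from h import *
s=arm.read_state();print(s["position"],s["contact_force"])
d=arm.get_image("wrist");p=s["position"]
u,v=map(int,proj(d,[557.5,128.7,80]));print(u,v,proj(d,[557.5,128.7,76]),proj(d,[p[0],p[1],p[2]-58]))
u0,v0=u-80,v-70
cv2.imwrite("pics/c5.png",cv2.resize(d["image"][v0:v0+140,u0:u0+180,::-1],None,fx=4.2,fy=4.2,interpolation=cv2.INTER_CUBIC));print(u0,v0)
E
```

```text
clock: 15.25
position: [556.3, 127.4, 147.4]
ee_rot: [0.969, -0.247, -0.001, -0.0]
contact_force: [0.1, -0.2, -0.9]
gripper_width: 25.4
grasp_force: 62.9
clock: 15.45
position: [556.1, 129.1, 147.8]
ee_rot: [0.969, -0.245, -0.001, 0.001]
contact_force: [0.2, 0.3, -1.3]
gripper_width: 25.3
grasp_force: 62.9
[556.05358828 129.12667527 147.83429268] [ 0.15563027  0.30425318 -1.29618436]
321 249 (np.float64(321.5220327867333), np.float64(247.94209206751836)) (np.float64(322.02007533546845), np.float64(256.8668777265235))
241 179
```

View pics/c5.png

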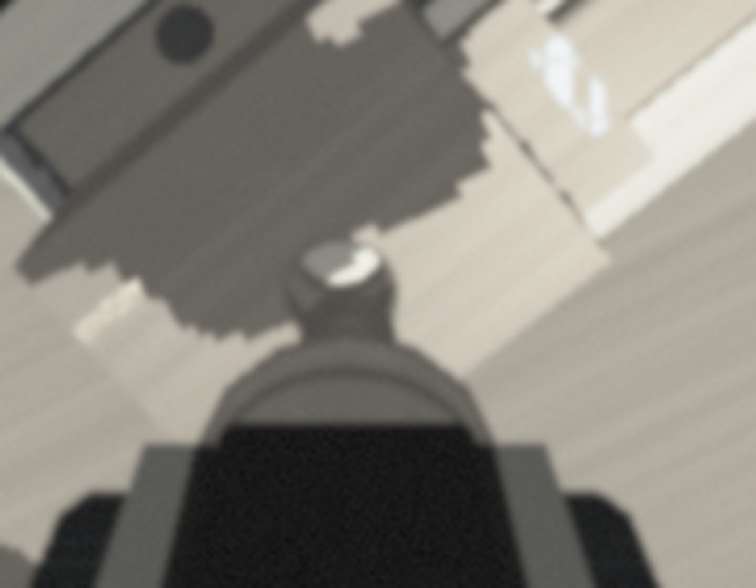

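The last picture shows the clevis hole under the shank tip, hole centre at about crop (341,292) and shank axis at about 347. So the pin is lined up to within about 1 mm. I shift +0.8/−0.5 mm and lower gently, feeling for contact.

```bash
python3 -m pendant '[[0.0008,-0.0005,0.004,0,0,0,0.015],[0,0,0.004,0,0,0,0.015],[0,0,0.003,0,0,0,0.015],[0,0,0,0,0,0,0.015]]' && python3 -m pendant '[[0,0,0.002,0,0,0,0.015],[0,0,0.002,0,0,0,0.015],[0,0,0.001,0,0,0,0.015],[0,0,0,0,0,0,0.015]]'
```

```text
clock: 15.9
position: [557.1, 128.3, 137.0]
ee_rot: [0.969, -0.246, -0.0, 0.0]
contact_force: [-0.3, 0.1, -1.2]
gripper_width: 25.5
grasp_force: 62.9
clock: 16.3
position: [557.5, 128.2, 132.4]
ee_rot: [0.969, -0.246, -0.0, 0.0]
contact_force: [0.5, 0.6, -0.6]
gripper_width: 25.5
grasp_force: 62.9
```

```bash
python3 -m pendant '[[0,0,0.001,0,0,0,0.015],[0,0,0.001,0,0,0,0.015],[0,0,0,0,0,0,0.015]]'
```

```text
clock: 16.6
position: [557.5, 128.3, 130.5]
ee_rot: [0.969, -0.246, -0.0, 0.0]
contact_force: [-0.4, -0.6, -0.6]
gripper_width: 25.2
grasp_force: 62.9
```

The tip is at about z 72 with no contact, so it is in the upper hole. Continue.

```bash
python3 -m pendant '[[0,0,0.002,0,0,0,0.015],[0,0,0.002,0,0,0,0.015],[0,0,0.002,0,0,0,0.015],[0,0,0,0,0,0,0.015]]' && python3 -m pendant '[[0,0,0.002,0,0,0,0.015],[0,0,0.002,0,0,0,0.015],[0,0,0.002,0,0,0,0.015],[0,0,0.002,0,0,0,0.015],[0,0,0,0,0,0,0.015]]' && python3 -m pendant '[[0,0,0.002,0,0,0,0.015],[0,0,0.002,0,0,0,0.015],[0,0,0.002,0,0,0,0.015],[0,0,0.002,0,0,0,0.015],[0,0,0,0,0,0,0.015]]'
```

```text
clock: 17.0
position: [557.4, 128.2, 124.2]
ee_rot: [0.969, -0.246, -0.0, 0.0]
contact_force: [0.4, -0.2, -1.2]
gripper_width: 25.5
grasp_force: 62.9
clock: 17.5
position: [557.7, 128.4, 116.4]
ee_rot: [0.969, -0.246, 0.0, -0.0]
contact_force: [1.0, 0.3, -1.8]
gripper_width: 25.3
grasp_force: 62.8
clock: 18.0
position: [557.3, 128.2, 108.1]
ee_rot: [0.969, -0.246, -0.0, 0.0]
contact_force: [0.1, -0.1, -1.1]
gripper_width: 25.4
grasp_force: 62.8
```

```bash
python3 -m pendant '[[0,0,0.0015,0,0,0,0.015],[0,0,0.0015,0,0,0,0.015],[0,0,0.001,0,0,0,0.015],[0,0,0,0,0,0,0.015]]' && python3 -m pendant '[[0,0,0.002,0,0,0,0.015],[0,0,0.002,0,0,0,0.015],[0,0,0.002,0,0,0,0.015],[0,0,0.002,0,0,0,0.015],[0,0,0,0,0,0,0.015]]' && python3 -m pendant '[[0,0,0.002,0,0,0,0.015],[0,0,0.002,0,0,0,0.015],[0,0,0.002,0,0,0,0.015],[0,0,0.002,0,0,0,0.015],[0,0,0,0,0,0,0.015]]'
```

```text
clock: 18.4
position: [557.4, 128.2, 104.4]
ee_rot: [0.969, -0.246, -0.0, 0.0]
contact_force: [0.4, -0.4, -1.7]
gripper_width: 25.7
grasp_force: 62.8
clock: 18.9
position: [557.7, 128.3, 96.3]
ee_rot: [0.969, -0.246, 0.0, 0.0]
contact_force: [0.8, 0.0, -1.3]
gripper_width: 25.3
grasp_force: 62.8
clock: 19.4
position: [557.7, 128.4, 88.4]
ee_rot: [0.969, -0.246, 0.0, -0.0]
contact_force: [0.7, 0.2, -1.4]
gripper_width: 25.3
grasp_force: 62.7
```

```bash
for i in 1 2; do :; done; python3 -m pendant '[[0,0,0.001,0,0,0,0.015],[0,0,0.001,0,0,0,0.015],[0,0,0.001,0,0,0,0.015],[0,0,0,0,0,0,0.015]]' && python3 -m pendant '[[0,0,0.001,0,0,0,0.015],[0,0,0.001,0,0,0,0.015],[0,0,0,0,0,0,0.015]]' && python3 -m pendant '[[0,0,0.001,0,0,0,0.015],[0,0,0.001,0,0,0,0.015],[0,0,0,0,0,0,0.015]]'
```

```text
clock: 19.8
position: [557.6, 128.3, 85.5]
ee_rot: [0.969, -0.246, 0.0, 0.0]
contact_force: [0.8, -0.7, -1.0]
gripper_width: 25.8
grasp_force: 62.8
clock: 20.1
position: [557.7, 128.3, 84.0]
ee_rot: [0.969, -0.246, 0.0, -0.0]
contact_force: [-1.2, -0.4, 3.6]
gripper_width: 25.4
grasp_force: 63.3
clock: 20.4
position: [557.7, 128.3, 81.7]
ee_rot: [0.969, -0.246, 0.0, -0.0]
contact_force: [-0.1, -0.8, 3.9]
gripper_width: 25.5
grasp_force: 63.4
```

```bash
python3 -m pendant '[[0,0,0.001,0,0,0,0.015],[0,0,0.0005,0,0,0,0.015],[0,0,0,0,0,0,0.015]]' && python3 -m pendant '[[0,0,0.001,0,0,0,0.015],[0,0,0,0,0,0,0.015]]' && python3 -m pendant '[[0,0,0.0007,0,0,0,0.015],[0,0,0,0,0,0,0.015],[0,0,0,0,0,0,0.015]]'
```

```text
clock: 20.7
position: [557.7, 128.3, 80.2]
ee_rot: [0.969, -0.246, 0.0, -0.0]
contact_force: [-0.9, -0.4, 4.5]
gripper_width: 25.3
grasp_force: 63.5
clock: 20.9
position: [557.7, 128.3, 79.3]
ee_rot: [0.969, -0.246, 0.0, -0.0]
contact_force: [-1.7, -1.2, 5.7]
gripper_width: 25.3
grasp_force: 63.5
clock: 21.2
position: [557.7, 128.3, 79.3]
ee_rot: [0.969, -0.246, 0.0, -0.0]
contact_force: [-1.5, -0.5, 8.6]
gripper_width: 25.6
grasp_force: 63.9
```

Hard stop reached at TCP 79.3, force only about 9 N. Release straight away.

```bash
python3 - <<'E'
from h import *
d=arm.get_image("side");cv2.imwrite("pics/sA.png",d["image"][:,:,::-1])
E
python3 -m pendant '[[0,0,0,0,0,0,0.045],[0,0,0,0,0,0,0.06],[0,0,0,0,0,0,0.06],[0,0,0,0,0,0,0.06]]' && python3 -m pendant '[[0,0,-0.02,0,0,0,0.065],[0,0,-0.03,0,0,0,0.065],[0,0,-0.04,0,0,0,0.065],[0,0,-0.04,0,0,0,0.065],[-0.03,0,-0.02,0,0,0,0.065],[-0.03,0,0,0,0,0,0.065],[-0.03,0,0,0,0,0,0.065],[0,0,0,0,0,0,0.065]]'; python3 - <<'E'
from h import *
d=arm.get_image("side");im=d["image"];cv2.imwrite("pics/sB.png",im[:,:,::-1])
h=np.array([557.7,128.5]);g=cv2.cvtColor(im,cv2.COLOR_RGB2GRAY)
for z in (80,82.5,86,84+42.5-2):print(z,proj(d,[*h,z]))
u,v=map(int,proj(d,[*h,105]));print(u,v)
np.set_printoptions(linewidth=250);print(g[v-22:v+26,u-16:u+17:2])
E
```

```text
clock: 21.65
position: [557.0, 128.1, 77.6]
ee_rot: [0.969, -0.246, -0.001, 0.001]
contact_force: [-0.2, -0.3, -0.0]
gripper_width: 59.9
grasp_force: 0.0
clock: 22.45
position: [475.9, 171.9, 228.6]
ee_rot: [0.97, -0.245, -0.0, -0.0]
contact_force: [0.2, -0.1, -0.1]
gripper_width: 65.0
grasp_force: 0.0
80 (np.float64(286.68630658970267), np.float64(280.13426621274294))
82.5 (np.float64(286.65519549696796), np.float64(279.17544616936766))
86 (np.float64(286.611510453223), np.float64(277.82910658896384))
124.5 (np.float64(286.1207781901765), np.float64(262.70511419977055))
286 270
[[222 222 220 220 219 218 207 124  66  60  60  60  99 184 216 221 222]
 [222 222 220 219 218 219 209 126  67  59  59  60 101 196 220 221 222]
 [222 221 220 219 218 218 197 127  68  60  61  60 105 199 220 221 221]
 [222 221 219 219 218 218 201 131  69  60  59  60 109 205 220 222 222]
 [222 221 219 218 218 218 188 126  70  61  61  60 104 207 220 221 222]
 [222 221 220 219 218 218 180 124  70  61  60  60 103 208 221 221 222]
 [222 221 220 219 218 218 179 124  72  61  60  60 111 214 220 221 222]
 [222 221 220 219
[... 2194 characters left out ...]
162 137 122 119 119 125 153 155 155 161 164 162 177 220 221]
 [145 164 163 167 161 154 154 157 165 165 165 164 163 153 173 220 221]
 [146 164 165 181 175 166 165 167 168 167 166 164 159 127 177 220 221]
 [149 164 165 186 176 166 166 167 167 166 166 165 153 114 179 220 221]
 [151 161 163 188 175 167 166 167 167 167 165 164 145 116 179 221 221]
 [140 147 148 175 164 158 157 159 158 157 156 155 148 128 184 221 220]
 [119 121 121 134 128 126 127 127 127 127 126 125 124 120 192 221 221]
 [109 110 109 110 111 111 111 111 111 111 109 109 110 115 195 222 220]
 [106 108 108 108 107 109 109 109 109 108 108 107 109 122 196 221 220]
 [105 107 107 105 102 107 106 107 107 106 105 107 113 142 199 221 220]]
```

Released. A quick numeric check: is the pin height locked (origin about 82.5) rather than sprung up (86), using the pin-in-block side image as reference?

```bash
python3 - <<'E'
from h import *
d=arm.get_image("side")
def render(im,xy,yaw):
    # lowest image row of dark handle (bottom near corner) and topmost, vs model
    g=cv2.cvtColor(im,cv2.COLOR_BGR2GRAY).astype(float)
    c,s=np.cos(yaw),np.sin(yaw)
    def cor(o,z):return [proj(d,[xy[0]+x*c-y*s,xy[1]+x*s+y*c,o+z]) for x in(-12,12) for y in(-13,13)]
    for o in (80,82.5,85,86):
        b=max(cor(o,4),key=lambda p:p[1]);t=min(cor(o,46),key=lambda p:p[1]);print("o",o,"bottom",np.round(b,2),"top",np.round(t,2))
    u=b[0];cols=[int(round(u))+k for k in(-1,0,1)]
    for k in cols:
        col=g[:,k];v=int(b[1])-8
        seg=col[v:v+16]
        thr=80; i=next(i for i in range(len(seg)-1) if seg[i]<thr<=seg[i+1]); print(k,"edge",round(v+i+(thr-seg[i])/(seg[i+1]-seg[i]),2))
print("block (85)");render(cv2.imread("pics/side0.png"),(475.4,356.4),np.radians(-28.6))
print("clevis");render(cv2.imread("pics/sB.png"),(557.6,128.5),np.radians(-28.4))
E
```

```text
block (85)
o 80 bottom [299.24 369.68] top [298.73 336.39]
o 82.5 bottom [299.22 368.61] top [298.71 335.28]
o 85 bottom [299.2  367.54] top [298.69 334.17]
o 86 bottom [299.19 367.11] top [298.69 333.73]
298 edge 366.38
299 edge 366.76
300 edge 366.39
clevis
o 80 bottom [286.61 283.65] top [286.23 257.33]
o 82.5 bottom [286.58 282.68] top [286.2  256.34]
o 85 bottom [286.54 281.71] top [286.17 255.34]
o 86 bottom [286.53 281.32] top [286.15 254.94]
286 edge 280.44
287 edge 280.76
288 edge 280.35
```

```bash
python3 - <<'E'
import cv2,numpy as np
np.set_printoptions(linewidth=250)
a=cv2.imread("pics/sA.png",0);b=cv2.imread("pics/sB.png",0)
print(a[268:296,276:304:2]);print(b[268:296,276:304:2])
E
```

```text
[[ 67  56  56  72  94  66  54  54  53  62 103 190 217 218]
 [ 86  57  56  75  98  67  53  53  53  63 117 201 217 218]
 [ 95  56  57  76 100  68  54  53  53  64 134 210 217 218]
 [ 94  57  57  76  99  69  53  54  53  64 137 207 217 218]
 [ 84  57  57  76 100  71  54  54  55  62 124 188 216 218]
 [ 79  57  57  76 101  74  54  54  54  62 115 176 216 218]
 [ 76  57  57  76 100  74  54  54  53  59 119 174 215 218]
 [ 70  58  57  75 100  73  54  55  54  58 116 175 216 218]
 [ 69  57  57  73 101  73  55  55  53  62 129 180 216 218]
 [ 76  59  58  71 100  74  56  55  55  77 144 183 216 217]
 [ 86  68  59  73 100  75  55  55  69 105 151 183 217 218]
 [ 93  86  69  80 102  75  56  58 100 133 151 186 217 217]
 [ 95  94  87  93 100  69  58  85 131 139 152 191 218 218]
 [ 96  96  94  99  94  64  71 124 141 131 152 187 218 217]
 [ 96  97  95  97  94  78  93 131 126 126 151 182 217 217]
 [ 96  96  97  97  97 100 106 117 120 136 155 180 217 217]
 [ 95  96  97  98 100 105 111 117 127 146 157 175 216 217]
 [ 96  97  97  97 103 117 122 126 143 156 158 174 216 217]
 [ 95  97  97  99 121 143 146 150 155 
[... 1505 characters left out ...]
2 100 103 107 107 111 124 135 151 162 180 220 220]
 [111 102 102 103 106 121 124 129 148 161 162 178 220 220]
 [137 122 119 119 125 152 154 154 161 164 161 176 220 221]
 [166 160 153 153 157 165 165 165 164 162 153 173 220 220]
 [181 175 165 165 167 168 167 166 164 159 127 177 220 220]
 [185 176 166 166 167 167 166 166 164 152 114 178 220 221]
 [187 174 167 166 167 167 166 165 163 145 116 179 220 220]
 [175 163 157 156 158 157 156 155 155 147 127 183 221 220]
 [133 128 126 127 127 127 126 126 125 124 120 191 221 220]
 [110 111 111 111 111 111 111 109 109 110 115 195 222 220]
 [108 107 108 109 108 108 108 108 107 109 121 196 221 220]
 [105 102 106 106 106 107 106 105 106 112 142 199 221 219]]
```

The handle edge rose only about 1.0 px (2.6 mm) from the hard stop, so the origin is about 82.6. An unlocked pin would have risen 2.3 px. The balls are locked and the button is out.

```bash
python3 -c "
from bench import arm
print(arm.job_done())"
```

```text
the job is handed in; nothing more can be done
None
```

The job is handed in at about 22.5 s: the bar is shut on its stop, and the pin is through clevis and bar. The camera images show it locked, as it rose only 2.6 mm off the hard stop after release. I never touched the cup, brush or scraper; contact forces peaked at about 16 N.

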